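Return the press tools to their shadow-cut tray

TASK

Put the bench press's two stray tools back in the shadow-cut tray: take the open-ended spanner off its barbed hook on the leaning stand without wrenching it against the hook, and pick up the L-shaped angle stop from the bench. Lay each flat and fully home in the cut-out of its own outline, setting it down rather than dropping it; leave the hook spanner hanging and do not disturb the round plate in the tray, the bottle or the dishes.

Things in the scene. Friction and masses are not known exactly. Their poses are not given: they have to be found in the camera images.
- spanner: Plain open-ended steel spanner, 195 mm long, 10 mm thick, about 0.2 kg. Origin: underside, middle of the straight handle (16 mm wide, x = -29 to 70 mm); grip here. x runs along the handle to the eye, z out of its upper face. Jaw 42 mm wide, ends at x = -90 mm. At first it hangs by its eye on either hook of the stand, on the two rails, x up the slope (45 deg above level), z out of it.
- spanner_eye (a point): Centre of the spanner's eye, on the underside, at x = 88 mm of the spanner. The eye is a ring, 34 mm outside, with an 18 mm hole right through, 10 mm deep along the spanner's z. Hanging, the hook's rod bears on the hole's upper edge, so the eye's centre is 6.5 mm below the rod's centre line, down the slope; raised 6.5 mm along x it is centred on the rod.
- stand: Fixed leaning stand. Origin: on the bench, mid base plate (200 x 130 x 10 mm); tools hang on its -x side; z up. Two rails 200 mm long (along y), in a plane rising 45 deg above level towards +x, carry the tools; a 22 mm spine at y = 0 lies 10 mm behind them. Lower rail at x = -47, z = 68 mm. Nothing is behind the spanner's handle from its x = -45 to 75 mm. Hooks at y = -70 and 70 mm.
- hook_right_root (a point): Root of the hook at y = -70 mm, on the upper rail's front face (x = 60, z = 175 mm in the stand's frame). A 5 mm rod runs 24 mm straight out from the rail face (along the hanging spanner's z) to a bend, then on as a barb 19 mm long, leaning 60 deg from the rod towards up-slope (the hanging spanner's x); so the tip is 33.5 mm out and 16.5 mm up-slope. Too tall to pass the eye untilted.
- hook_left_root (a point): The same for the equal hook at y = +70 mm. Either way: to get an eye off, raise it 6.5 mm up-slope, draw it out until its middle is 16 mm from the rail, tilt the tool some 35 deg about its eye so that its jaw end swings out from the rails towards level, with the eye's centre (mid-thickness) about 19 mm out and on the rod's line, then draw it 40 mm along its own new z.
- hook_spanner: Steel hook spanner with a curved claw, 10 mm thick, about 180 mm long, with the same eye; hangs on the other hook in the same way. Origin: underside, middle of the handle; x towards the eye. To be left hanging.
- bracket: Plain steel L-shaped angle stop, 10 mm thick, about 0.22 kg, flat on the bench, right side up. Origin: underside, on the long leg's centre line, where to grip it (across y, 26 mm wide). Long leg along x from -42 to 48 mm; the short leg, 26 mm wide, slotted, at its +x end (x = 22 to 48 mm) reaches y = 47 mm. z up.
- tray: Fixed shadow-cut tray, 250 (x) x 176 (y) x 14 mm high, dark top, pale floors. Three cut-outs 8 mm deep (floor 6 mm above the bench), each the outline of one part with 2.5 mm play all round, and a finger channel as deep, 40 mm wide, across the tray along y through both grip places (x = -17 to 23 mm). Origin: on the bench, at the centre. The eye end of the spanner's cut-out is at +x.
- spanner_home (a point): Point on the floor of the spanner's cut-out, 6 mm above the bench, at (5, -50, 6) mm of the tray: the spanner is home when its origin is here and its axes are parallel to the tray's.
- bracket_home (a point): Point on the floor of the L-shaped cut-out, 6 mm above the bench, at (9, 26, 6) mm of the tray: the angle stop is home when its origin is here and its axes are parallel to the tray's.
- arbor_plate: Round notched steel plate 55 mm across, 12 mm thick, already home in its own cut-out, origin at the centre of its underside. To be left there.
- bottle: Bystander: glass bottle with orange cap, 66 mm across, 140 mm high; origin at its foot.
- dishes: Bystander: stack of four dishes, 86 mm across, 55 mm high; origin at its foot.

How it is judged:
By the outcome, as a careful person would: the job done as asked, in the order asked, and still so for the second after the job is handed in, with the robot touching nothing.
It also fails if it takes over 61 s, if anything falls off the work surface, if the arm or the gripper's body presses on something with over 40 N, if the wrist force passes 120 N, or if a joint passes its speed limit or range.

ROBOT

A 6-joint arm with a two-finger parallel gripper is mounted at the origin on the work surface. World frame = base frame: x ahead of the robot, y to its left, z up, the work surface at z = 0. Lengths are in m, angles in rad, forces in N, time in s.
With the tool pointing down it reaches from about 0.3 to 0.75 m from the base axis. Payload 8.5 kg.
Tool frame: the origin (TCP) lies on the centre line of the jaws, within the pads' length; the fingertips stand 19 mm ahead of it and the grasp point (between the pads) is the TCP; z points along the fingers, y is the line along which they close (so a half turn about z gives the same grasp; the last joint's range is limited). The gripper opens to 88 mm and grips with 3 to 60 N. Pads are 18 mm wide; open, the fingers measure 123 mm over their backs; the gripper's body (75 mm by 187 mm) begins 45 mm behind the grasp point.
Start: joints at [1.094, 0.381, 1.297, -0, 1.464, -0.215], TCP at [0.142, 0.531, 0.258] pointing down, gripper open.
Joint ranges: [-3.11, 3.11], [-0.89, 2.33], [0.22, 2.48], [-1.42, 4.56], [0.17, 2.85], [-2.88, 2.88]. Speed limits (rad/s): [2.39, 2.39, 3.14, 3.14, 3.14, 3.14].

INTERFACE

Orientations are given as a unit quaternion [x, y, z, w].
In Python, from cell import r gives the robot as it stands.
- The arm moves only by the tool carry_out, never from a script. Its argument "rows" is one flat list of numbers, 7 for each row, row after row: the shift along the tool's x, y, z in units of 25 mm (1.0 is 25 mm), then the turn, a rotation vector about the tool's x, y, z in units of 6 degrees (1.0 is 6 degrees), then the opening, from 0 (shut) to 1 (fully open). A call has 1 to 12 rows; each row shifts and turns the commanded pose from where the row before left it, along the tool's axes as they then stand; what a row does not reach is not made up. A row lasts 1/8 s, in which the tool goes at most 62.5 mm and 10.7 degrees, less where a joint would pass 70% of its speed; a pose out of reach is approached as far as the arm can. A call is refused whole if a number of a shift passes 1 or a number of a turn 1, either way. A call with a gripper value outside its range is refused whole. The fingers move at their own pace and stop on an object; "force" is the grip in N (left out, the last holds). Time passes only in rows, so rows that do not move let the fingers close. It gives the time, the measured TCP pose, the force, the opening and the grip force at its end, in the units of the state.
- r.sense(): the state, without advancing time (a new reading comes with each control period).
- r.get_image(name): name is "side" or "top"; returns a dict with "img" (480x640x3 uint8, red, green, blue), "mtx" (3x3 intrinsics, pixels), "R" (3x3) and "t" (3): a world point X has camera coordinates R X + t. Camera axes: x right, y down, z forward; pixel columns grow to the right and rows downward; lengths in m; the calibration is good to about 2 mm. A picture is of the moment at which its call begins. There is no depth.
- r.finish_job(): hands the job in; it is judged then, once.
The state is a dict: "time_s": time; "q": joint angles; "qd": joint speeds; "effort": joint torques, N m; "eef_pos": TCP position; "tcp_rot": TCP orientation; "force": force on the tool from outside, world axes, zero at the start; "moment": the same for the moment, N m; "opening": opening from 0.0 (shut) to 1.0 (fully open); "gripper_force": force on a finger pad.
Only numpy, scipy, OpenCV 4.12 (cv2) and the standard library are available. Lean on these libraries where they do the work, as an engineer would, in place of code of your own. Each camera call takes 0.05 s, during which the arm holds its last target. There are 200 camera calls.

## Working session

There is one attempt and no reset: what is moved stays moved. The work goes in short steps, Python scripts to look and compute and a tool call to move; the robot and the scene stay as the last step left them, time stands still between calls to the robot, and variables do not carry over. Pictures are saved under pics/ and viewed, at most 10 in all, crops included, and the job is handed in when it is done.

Besides the shell and the picture viewer there is one more tool, called after "Request:" as name(argument=value, ...) on one line, values as JSON. carry_out: Moves the arm, as the interface text tells. Its arguments: {"type":"object","properties":{"rows":{"type":"array"},"force":{"type":"number"}},"required":["rows"]}

```bash
mkdir -p pics; ls
python3 - <<'E'
from cell import r
import cv2
for n in("side","top"):
    d=r.get_image(n); cv2.imwrite(f"pics/{n}0.png",d["img"][:,:,::-1]); print(n,d["mtx"].tolist(),d["R"].tolist(),d["t"].tolist())
s=r.sense();print(s)
E
```

```text
pics
side [[553.1760162445786, 0.0, 324.9360876625672], [0.0, 553.1760162445786, 243.11826673587865], [0.0, 0.0, 1.0]] [[0.985217162416117, -0.17123790618571486, 0.004972159074914808], [-0.09374293460046813, -0.5631887332762125, -0.8209937350085122], [0.14338551214549639, 0.8083910131835135, -0.5709155495438063]] [-0.6059916394012844, 0.16751527163328425, 0.996076116303445]
top [[436.5377432610017, 0.0, 324.5858222558015], [0.0, 436.5377432610017, 231.7711122882697], [0.0, 0.0, 1.0]] [[-0.026055636659863483, -0.9995995344252632, 0.011039681836294184], [-0.9897911916544971, 0.02424885912040794, -0.1404471066078957], [0.14012316268704533, -0.014586418619936568, -0.9900266338187189]] [0.012846007890015209, 0.615996075187196, 0.8928706993919585]
{'time_s': 0.1, 'q': array([ 1.09369885e+00,  3.81121994e-01,  1.29814063e+00, -1.98011464e-05,
        1.46356358e+00, -2.15299871e-01]), 'qd': array([ 0.00038801, -0.00244007, -0.00053061, -0.00066109, -0.00057775,
        0.00089993]), 'effort': array([ 4.84082761e-03, -4.38646173e+01, -2.24912632e+01,  7.13685038e-02,
        3.42035049e-02, -4.18027639e-05]), 'eef_pos': array([0.1422556 , 0.53106302, 0.257218  ]), 'tcp_rot': array([ 1.30524230e-01,  9.91444928e-01, -5.83519445e-04, -2.00027113e-04]), 'force': array([ 0.3642568 ,  0.22871096, -0.62254301]), 'moment': array([-0.02757672, -0.0044333 ,  0.0359785 ]), 'gripper_force': 0.0, 'opening': 0.9996621095604177}
```

View pics/side0.png

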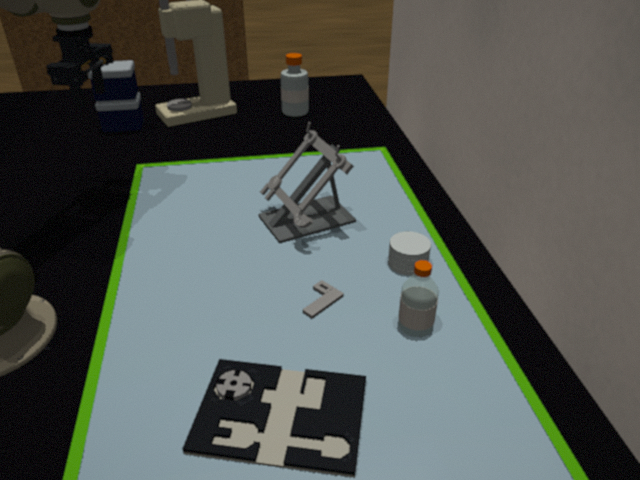

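View pics/top0.png

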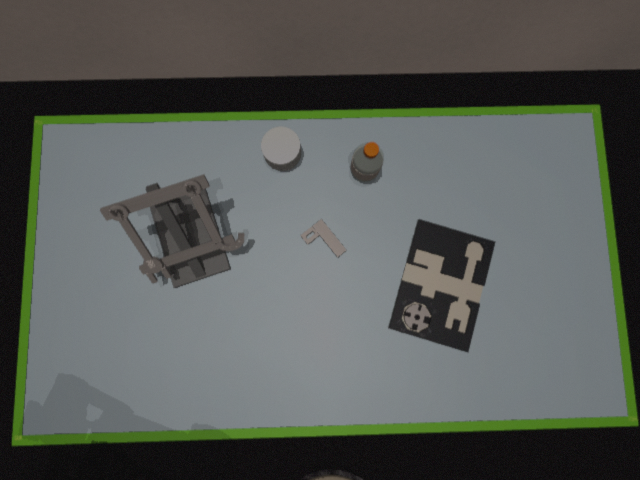

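The side view shows the stand at about (310,190), the bracket at (322,298) and the tray at (280,415). The top view has the stand at (170,230), the bracket at (325,238) and the tray at (442,285). I'll make enlarged crops next.

Run:
```python
import cv2,numpy as np
t=cv2.imread("pics/top0.png");s=cv2.imread("pics/side0.png")
def crop(im,u0,v0,w,h,k):
    c=cv2.resize(im[v0:v0+h,u0:u0+w],None,fx=k,fy=k,interpolation=cv2.INTER_CUBIC)
    for i in range(0,w,10):
        cv2.line(c,(i*k,0),(i*k,6 if i%50 else 14),(0,0,255),1)
        if i%20==0: cv2.putText(c,str(u0+i),(i*k,24),0,.35,(0,0,255))
    for i in range(0,h,10):
        cv2.line(c,(0,i*k),(6,i*k),(0,0,255),1)
        if i%20==0: cv2.putText(c,str(v0+i),(8,i*k+4),0,.35,(0,0,255))
    return c
cv2.imwrite("pics/c1.png",crop(t,95,165,160,120,5))
cv2.imwrite("pics/c2.png",crop(s,250,120,130,120,5))
a=crop(t,300,210,200,150,4)
cv2.imwrite("pics/c3.png",a)
cv2.imwrite("pics/c4.png",crop(s,180,270,200,200,3))
```

```text
(no output)
```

View pics/c1.png

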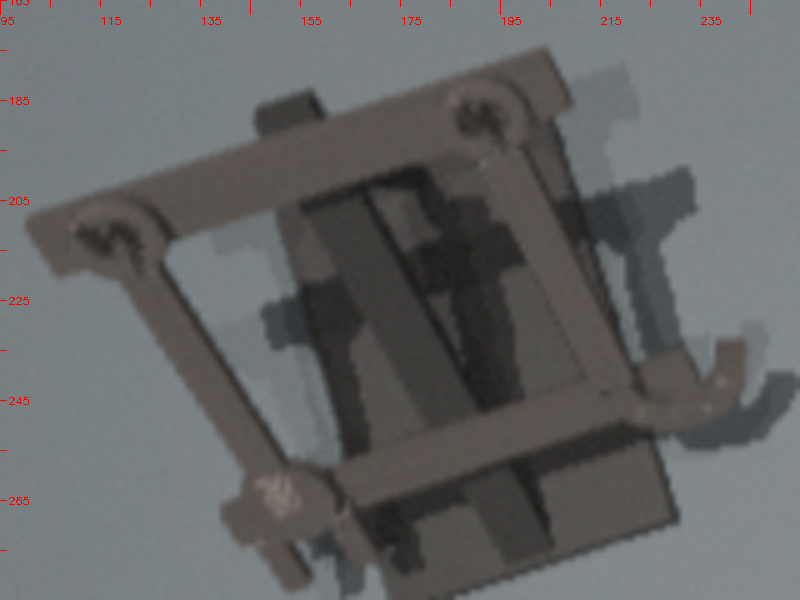

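View pics/c2.png

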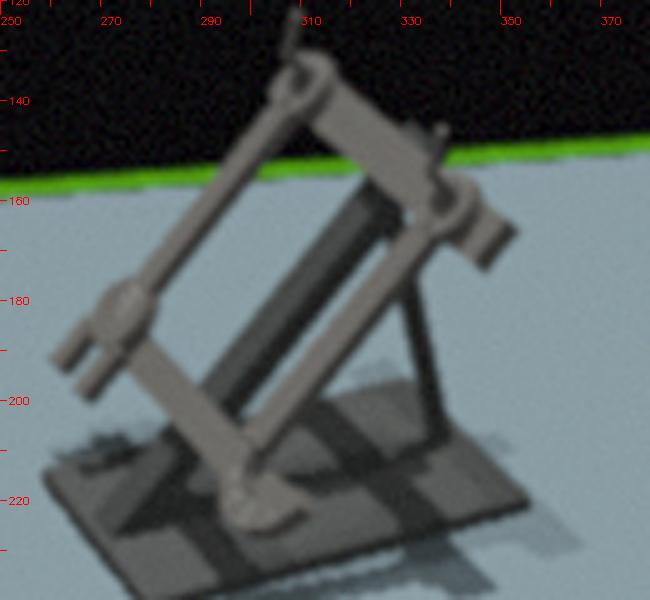

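View pics/c3.png

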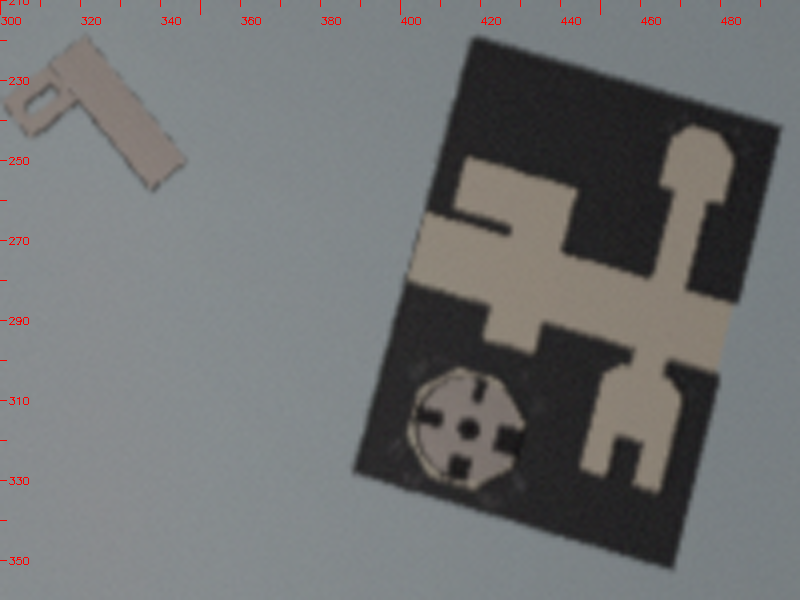

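View pics/c4.png

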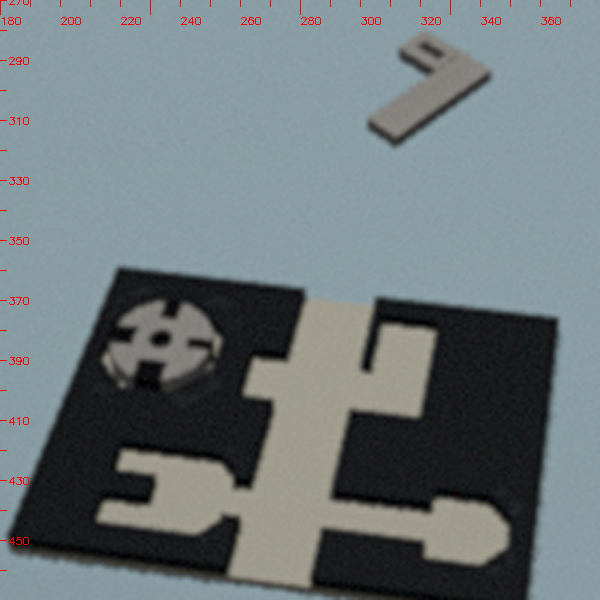

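The crops show the following:
- **Stand:** the spanner, with its open jaw, hangs on the left (+y) hook. Its jaw is at top (150,270) and side (270,185), and its eye at top (119,214). The hook spanner is on the right hook.
- **Bracket:** the corner of its L is at top (321,219).
- **Tray:** the corners are at top (418,219), (495,242), (468,352) and (389,328).

Next I'll fit the poses.

```bash
cat > h.py <<'E'
import numpy as np, cv2
from scipy.optimize import least_squares
from scipy.spatial.transform import Rotation as Ro
CAM={}
def cams():
    import pickle,os
    if not os.path.exists("cam.pkl"):
        from cell import r
        pickle.dump({n:{k:v for k,v in r.get_image(n).items() if k!="img"} for n in("side","top")},open("cam.pkl","wb"))
    return pickle.load(open("cam.pkl","rb"))
C=cams()
def proj(n,X):
    c=C[n];Y=np.atleast_2d(X)@np.array(c["R"]).T+np.array(c["t"]);Y=Y@np.array(c["mtx"]).T
    return Y[:,:2]/Y[:,2:]
def T(p,L):  # p: x,y,z,yaw (m), L mm
    return Ro.from_euler("z",p[3]).apply(np.array(L,float)/1000)+p[:3]
def fit(obs,p0):
    def f(p): return np.concatenate([(proj(n,T(p,[o[:3] for o in l]))-np.array([o[3:] for o in l])).ravel() for n,l in obs.items()])
    s=least_squares(f,p0,loss="soft_l1",f_scale=1.0)
    print("pose mm",np.round(s.x[:3]*1000,1),"yaw deg",round(np.degrees(s.x[3]),2));print("res",np.round(s.fun.reshape(-1,2),1).tolist())
    return s.x
def cr(u0,v0,k,l): return [(*a[:3],u0+(a[3]+.5)/k-.5,v0+(a[4]+.5)/k-.5) for a in l]
E
python3 - <<'E'
from h import *
for n in C: print(n,-np.array(C[n]["R"]).T@C[n]["t"])
c1=lambda l:cr(95,165,5,l);c2=lambda l:cr(250,120,5,l);c3=lambda l:cr(300,210,4,l);c4=lambda l:cr(180,270,3,l)
s=.70710678
def st(y,u,n): return (60+s*u-s*n,y,175+s*u+s*n)
P={}
print("tray");P["tray"]=fit({"top":c3([(125,88,14,474,38),(125,-88,14,781,127),(-125,-88,14,673,569),(-125,88,14,355,471)]),
 "side":c4([(-125,88,14,118,268),(125,88,14,557,319),(-125,-88,14,10,545),(-17,88,14,305,290),(23,88,14,377,298)])},[.4,-.27,0,-.2])
print("bracket");P["br"]=fit({"top":c3([(48,-13,10,87,35),(-42,-13,10,186,160),(-42,13,10,153,191),(48,47,10,5,105),(22,47,10,30,137),(22,13,10,75,98)]),
 "side":c4([(48,-13,10,490,73),(-42,-13,10,394,140),(-42,13,10,370,121),(48,47,10,425,32),(22,47,10,400,47)])},[.5,0,0,.6])
print("stand");P["st"]=fit({"top":c1([(-100,-65,10,678,520),(*st(70,-6.5,10),122,243),(*st(-70,-6.5,10),492,118)]),
 "side":c2([(-100,65,10,45,475),(-100,-65,10,140,598),(100,-65,10,530,503),(*st(70,16.5,33.5),295,8),(*st(-70,16.5,33.5),440,128),(*st(70,-6.5,10),302,82),(*st(-70,-6.5,10),452,198),(*st(70,-184.5,10),75,380)])},[.5,.3,0,.2])
import pickle;pickle.dump(P,open("P.pkl","wb"))
E
```

```text
side [ 0.46991385 -0.81464501  0.70921742]
top [0.48493033 0.01092745 0.97033882]
tray
pose mm [ 500.1 -258.5   -4. ] yaw deg -18.03
res [[0.1, -0.9], [-0.3, -0.8], [-0.2, -0.5], [0.3, 0.3], [-0.2, 0.6], [0.5, 0.1], [-0.7, -1.8], [-0.1, 0.3], [-0.6, 0.3]]
bracket
pose mm [606.1 -15.1  -3.9] yaw deg 36.99
res [[-0.1, -0.2], [0.3, -0.1], [-0.6, -0.5], [-0.7, -1.2], [0.2, -0.1], [1.0, 0.3], [0.3, -0.3], [0.3, -0.1], [-1.5, -0.2], [-0.2, 0.2], [-0.8, 1.1]]
stand
pose mm [ 6.190e+02  2.948e+02 -1.000e-01] yaw deg 17.6
res [[1.4, 0.5], [-0.1, -1.6], [-0.8, -0.8], [-2.6, -1.4], [0.0, 1.4], [-0.2, -1.4], [1.0, 1.4], [1.2, 0.5], [-0.1, -0.1], [-1.4, 0.6], [-1.7, -0.6]]
```

```bash
cat > joint.py <<'E'
from h import *
import pickle
c1=lambda l:cr(95,165,5,l);c2=lambda l:cr(250,120,5,l);c3=lambda l:cr(300,210,4,l);c4=lambda l:cr(180,270,3,l)
s=.70710678
def st(y,u,n): return (60+s*u-s*n,y,175+s*u+s*n)
O={"tray":{"top":c3([(125,88,0,474,38),(125,-88,14,781,127),(-125,-88,14,673,569),(-125,88,0,355,471),(23,-88,14,740,304),(-17,-88,14,718,373),(23,88,6,425,210),(-17,88,6,407,280)]),
 "side":c4([(-125,88,14,118,268),(125,88,14,557,319),(-17,88,14,305,290),(23,88,14,377,298)])},
"br":{"top":c3([(48,-13,10,87,35),(-42,-13,10,186,160),(-42,13,5,153,191),(48,47,10,5,105),(22,47,5,30,137),(22,13,8,75,98)]),
 "side":c4([(48,-13,10,490,73),(-42,-13,10,394,140),(48,47,10,425,32),(-42,13,10,370,121),(22,47,10,400,47)])},
"st":{"top":c1([(-100,-65,10,678,520),(*st(70,-6.5,10),122,243),(*st(-70,-6.5,10),492,118)]),
 "side":c2([(-100,65,10,45,475),(-100,-65,10,140,598),(100,-65,10,530,503),(*st(70,16.5,33.5),295,8),(*st(-70,16.5,33.5),440,128),(*st(70,-6.5,10),302,82),(*st(-70,-6.5,10),452,198),(*st(70,-184.5,10),75,380)])}}
P0={"tray":[.5,-.2585,0,-.315],"br":[.606,-.015,0,.645],"st":[.619,.295,0,.307]}
K=list(O)
def go(zf,dcam):
    def unpack(v):
        P={k:v[4*i:4*i+4].copy() for i,k in enumerate(K)}
        return P,{"top":v[12:15],"side":v[15:18]}
    def f(v):
        P,d=unpack(v);R=[]
        for k in K:
            for n,l in O[k].items():
                c=C[n];Y=T(P[k],[o[:3] for o in l])@np.array(c["R"]).T+np.array(c["t"])+d[n];Y=Y@np.array(c["mtx"]).T
                R.append((Y[:,:2]/Y[:,2:]-np.array([o[3:] for o in l])).ravel()/.6)
            R.append([P[k][2]/zf])
        R.append(v[12:]/dcam)
        return np.concatenate(R)
    v=least_squares(f,np.concatenate([np.concatenate([P0[k] for k in K]),np.zeros(6)]),loss="soft_l1",x_scale="jac")
    P,d=unpack(v.x)
    print({k:(np.round(P[k][:3]*1000,1).tolist(),round(np.degrees(P[k][3]),2)) for k in K},{n:np.round(d[n]*1000,1).tolist() for n in d},round(v.cost,1))
    return P
go(1.,1e-6);go(.0005,1e-6);P=go(.0005,.0015)
pickle.dump(P,open("P.pkl","wb"))
E
python3 joint.py
```

```text
{'tray': ([499.6, -258.9, -2.6], np.float64(-18.37)), 'br': ([606.1, -15.1, -4.0], np.float64(36.83)), 'st': ([618.9, 294.5, 0.1], np.float64(17.65))} {'top': [0.0, 0.0, 0.0], 'side': [0.0, -0.0, 0.0]} 32.5
{'tray': ([499.5, -259.2, -1.5], np.float64(-18.41)), 'br': ([605.8, -16.0, -1.4], np.float64(36.93)), 'st': ([618.9, 294.6, 0.0], np.float64(17.65))} {'top': [-0.0, 0.0, 0.0], 'side': [0.0, 0.0, -0.0]} 40.4
{'tray': ([499.6, -259.9, -0.1], np.float64(-18.3)), 'br': ([605.8, -16.7, -0.4], np.float64(37.03)), 'st': ([618.8, 294.8, 0.2], np.float64(17.69))} {'top': [-1.1, 0.6, 2.2], 'side': [0.5, 0.9, -0.5]} 34.4
```

```bash
cat >> h.py <<'E'
import pickle
def frame(p): 
    return Ro.from_euler("z",p[3]),np.array(p[:3])
def now():
    from cell import r
    s=r.sense();return np.array(s["eef_pos"]),Ro.from_quat(s["tcp_rot"]),s
def plan(p,R,way,grip,dec=2):
    """way: list of (pos,Rot,nrows or None); prints rows"""
    out=[]
    for q,Q,n in way:
        rel=R.inv()*Q
        if n is None:
            n=int(np.ceil(max(np.abs(R.inv().apply(q-p)).max()/.0225,np.linalg.norm(rel.as_rotvec(degrees=True))/5.7,1)))
        p0,R0=p,R
        for i in range(1,n+1):
            a=i/n;pt=p0+(q-p0)*a;Rt=R0*Ro.from_rotvec(rel.as_rotvec()*a)
            sh=np.round(R.inv().apply(pt-p)/.025,dec);tu=np.round((R.inv()*Rt).as_rotvec(degrees=True)/6,dec)
            out.append([*sh,*tu,grip]);p=p+R.apply(sh*.025);R=R*Ro.from_rotvec(tu*6,degrees=True)
        
    print(len(out),"rows");
    for i in range(0,len(out),12): print(",".join(f"{v:g}" for row in out[i:i+12] for v in row));print()
    print("end",np.round(p*1000,1)); return p,R
P=pickle.load(open("P.pkl","rb"))
s2=2**-.5
def stand_tcp(u,n,tilt=0,dy=0,PZ=.0):
    """TCP pose with spanner origin at hook root + u (upslope) + n (out), mm, 0 tilt"""
    Rs,ts=frame(P["st"])
    loc=np.array([60+s2*u-s2*n,70+dy,175+s2*u+s2*n])/1000
    M=np.array([[-s2,0,s2],[0,1,0],[-s2,0,-s2]]).T  # columns set below
    M=np.column_stack([[-s2,0,-s2],[0,1,0],[s2,0,-s2]])
    return Rs.apply(loc)+ts, Rs*Ro.from_matrix(M)
E
python3 - <<'E'
from h import *
print("bottle");fit({"top":[(0,0,140,371,149.5)],"side":[(0,0,140,423,265),(0,0,0,418,324)]},[.6,-.1,0,0])
print("dish");fit({"top":[(0,0,55,281,146)],"side":[(0,0,55,409,243)]},[.6,-.1,0,0])
p,R,s=now()
q,Q=stand_tcp(-94.5,110)
print(q)
plan(p,R,[(q,Q,None)],1)
E
```

```text
bottle
pose mm [768.4 -97.6  -1.7] yaw deg 0.0
res [[-0.0, -1.7], [0.2, -0.3], [-2.8, 0.8]]
dish
pose mm [807.2  87.5  -3.1] yaw deg 0.0
res [[0.0, -0.4], [-0.3, 0.1]]
[0.51691633 0.33579197 0.18613351]
19 rows
-0.87,-0.19,0.15,-0.11,-0.38,-0.27,1,-0.85,-0.22,0.18,-0.12,-0.39,-0.27,1,-0.85,-0.25,0.22,-0.11,-0.38,-0.27,1,-0.82,-0.27,0.24,-0.11,-0.39,-0.28,1,-0.81,-0.3,0.27,-0.11,-0.38,-0.27,1,-0.78,-0.32,0.3,-0.12,-0.38,-0.27,1,-0.76,-0.35,0.33,-0.11,-0.39,-0.27,1,-0.74,-0.38,0.36,-0.11,-0.38,-0.27,1,-0.72,-0.4,0.38,-0.12,-0.39,-0.27,1,-0.68,-0.43,0.4,-0.11,-0.38,-0.28,1,-0.66,-0.44,0.43,-0.11,-0.38,-0.27,1,-0.63,-0.48,0.44,-0.11,-0.39,-0.27,1

-0.59,-0.49,0.46,-0.12,-0.38,-0.27,1,-0.56,-0.52,0.49,-0.11,-0.39,-0.27,1,-0.53,-0.54,0.49,-0.11,-0.38,-0.27,1,-0.49,-0.56,0.51,-0.12,-0.38,-0.27,1,-0.45,-0.58,0.53,-0.11,-0.39,-0.28,1,-0.42,-0.59,0.53,-0.11,-0.38,-0.27,1,-0.37,-0.62,0.54,-0.12,-0.39,-0.27,1

end [516.9 335.7 186.1]
```

Request:
carry_out(rows=[-0.9, -0.2, 0.2, -0.1, -0.4, -0.3, 1, -0.9, -0.2, 0.2, -0.1, -0.4, -0.3, 1, -0.8, -0.3, 0.2, -0.1, -0.4, -0.3, 1, -0.8, -0.3, 0.2, -0.1, -0.4, -0.3, 1, -0.8, -0.3, 0.3, -0.1, -0.4, -0.3, 1, -0.8, -0.3, 0.3, -0.1, -0.4, -0.3, 1, -0.8, -0.3, 0.3, -0.1, -0.4, -0.3, 1, -0.7, -0.4, 0.4, -0.1, -0.4, -0.3, 1, -0.7, -0.4, 0.4, -0.1, -0.4, -0.2, 1, -0.7, -0.4, 0.4, -0.1, -0.4, -0.2, 1, -0.7, -0.4, 0.4, -0.1, -0.4, -0.3, 1, -0.6, -0.5, 0.4, -0.1, -0.4, -0.3, 1])

```text
time_s: 1.7
eef_pos: [0.3813, 0.4102, 0.2156]
tcp_rot: [-0.05, 0.966, 0.03, 0.254]
force: [-0.3, -0.0, 0.0]
opening: 1.001
gripper_force: 0.0
```

Run:
```python
from h import *
p,R,s=now()
print(p,s["q"],s["time_s"])
q,Q=stand_tcp(-94.5,110)
plan(p,R,[(q,Q,None)],.5,1)
```

```text
[0.38126902 0.41015077 0.21564445] [ 0.7178602   0.3217086   1.61974547 -0.37235719  0.78392919 -0.74659952] 1.7
5 rows
-0.8,-0.7,0.7,-0.2,-0.5,-0.3,0.5,-0.7,-0.8,0.7,-0.2,-0.5,-0.4,0.5,-0.6,-0.8,0.7,-0.1,-0.5,-0.3,0.5,-0.6,-0.8,0.8,-0.2,-0.5,-0.4,0.5,-0.5,-0.9,0.7,-0.2,-0.5,-0.3,0.5

end [516.1 334.9 186.2]
```

Request:
carry_out(rows=[-0.8, -0.7, 0.7, -0.2, -0.5, -0.3, 0.5, -0.7, -0.8, 0.7, -0.2, -0.5, -0.4, 0.5, -0.6, -0.8, 0.7, -0.1, -0.5, -0.3, 0.5, -0.6, -0.8, 0.7, -0.1, -0.5, -0.4, 0.5, -0.4, -0.7, 0.6, -0.1, -0.3, -0.2, 0.5, 0, 0, 0, 0, 0, 0, 0.5, 0, 0, 0, 0, 0, 0, 0.5])

```text
time_s: 2.58
eef_pos: [0.5086, 0.3387, 0.1886]
tcp_rot: [-0.134, 0.919, 0.05, 0.367]
force: [-0.5, 0.7, 0.1]
opening: 0.497
gripper_force: 0.0
```

Run:
```python
from h import *
from cell import r
p,R,s=now()
print(p,s["q"],s["time_s"],s["opening"])
q,Q=stand_tcp(-94.5,20)
m,_=stand_tcp(-94.5,60)
plan(p,R,[(m,Q,None)],.5)
plan(m,Q,[(q,Q,None)],.5)
for n,b in(("top",(95,165,160,120)),("side",(235,110,130,120))):
    im=r.get_image(n)["img"][:,:,::-1]; cv2.imwrite(f"pics/{n}1.png",im)
    u,v,w,h=b; c=cv2.resize(im[v:v+h,u:u+w],(400*w//160 if n=="top" else 400,300 if n=="top" else 370),interpolation=cv2.INTER_CUBIC)
    cv2.imwrite(f"pics/{n}1c.png",c)
a=cv2.imread("pics/top1c.png");b=cv2.imread("pics/side1c.png")
o=np.zeros((370,800,3),np.uint8);o[:300,:400]=a;o[:,400:]=b;cv2.imwrite("pics/m1.png",o)
```

```text
[0.50864656 0.33867258 0.18863807] [ 0.43434585  0.38543095  1.73650446 -0.38157488  0.28656053 -1.10112093] 2.575 0.4972745084371955
3 rows
-0.06,-0.05,0.76,-0.06,-0.09,-0.03,0.5,-0.06,-0.06,0.75,-0.06,-0.08,-0.04,0.5,-0.05,-0.07,0.76,-0.06,-0.09,-0.03,0.5

end [550.6 346.5 150.8]
2 rows
-0,-0,0.8,0,0,0,0.5,0,0,0.8,0,0,0,0.5

end [577.5 355.1 122.5]
```

Request:
carry_out(rows=[-0.06, -0.05, 0.76, -0.06, -0.09, -0.03, 0.5, -0.06, -0.06, 0.75, -0.06, -0.08, -0.04, 0.5, -0.05, -0.07, 0.76, -0.06, -0.09, -0.03, 0.5, 0, 0, 0, 0, 0, 0, 0.5, 0, 0, 0, 0, 0, 0, 0.5])

```text
time_s: 3.3
eef_pos: [0.551, 0.3464, 0.1508]
tcp_rot: [-0.142, 0.913, 0.059, 0.379]
force: [-0.9, 0.4, -0.4]
opening: 0.501
gripper_force: 0.0
```

Run:
```python
from h import *
from cell import r
p,R,s=now()
print(p,s["q"],s["time_s"])
q,Q=stand_tcp(-94.5,20)
m,_=stand_tcp(-94.5,60)
print("err mm",np.round((p-m)*1000,1),"deg",np.round((R.inv()*Q).as_rotvec(degrees=True),1))
o=np.zeros((480,800,3),np.uint8)
for n,b,x0 in(("top",(95,165,160,120),0),("side",(235,110,130,156),400)):
    im=r.get_image(n)["img"][:,:,::-1]; cv2.imwrite(f"pics/{n}1.png",im)
    u,v,w,h=b; c=cv2.resize(im[v:v+h,u:u+w],None,fx=400/w,fy=400/w,interpolation=cv2.INTER_CUBIC)
    o[:c.shape[0],x0:x0+400]=c
cv2.imwrite("pics/m1.png",o)
```

```text
[0.55099719 0.34636752 0.15077287] [ 0.40406038  0.495711    1.69907945 -0.39700259  0.17609224 -1.11229525] 3.3
err mm [ 0.4 -0.2 -0. ] deg [-0.   0.1  0. ]
```

View pics/m1.png

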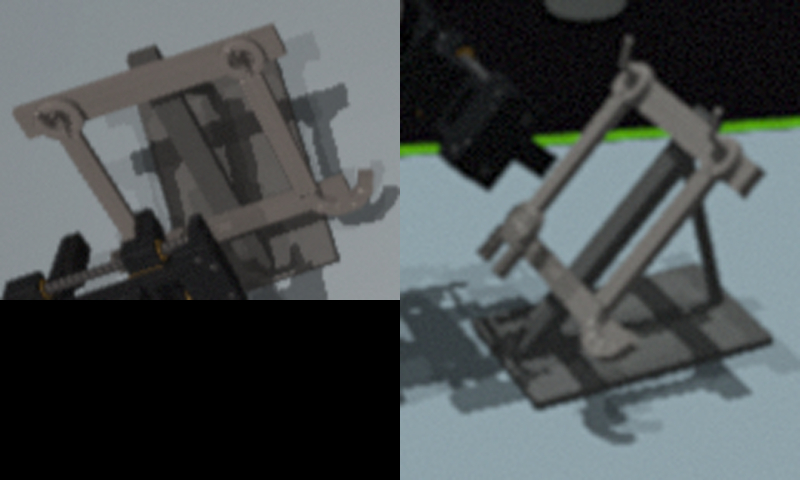

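The picture shows the open fingers short of the handle, at top crop (70,250) and (150,225), with the handle running from (65,130) to (130,235). q5 is at its lower limit, so I'll grasp with the tool tilted steeper about the closing axis. First I'll check the lateral alignment numerically.

```bash
cat >> h.py <<'E'
def grasp(tilt=8,tip=2.5,back=0,up=0,out=0,dy=0):
    """TCP pose gripping hanging spanner, tool steeper by tilt; tip centre 'tip' mm above underside; back along tool z"""
    Rs,ts=frame(P["st"]);a=np.radians(tilt)
    M=np.column_stack([[-s2,0,-s2],[0,1,0],[s2,0,-s2]])
    Q=Rs*Ro.from_matrix(M)*Ro.from_euler("y",STEEP*tilt,degrees=True)
    d=np.array([np.sin(a)*-1,-np.cos(a)]) # tool z in (u,n)
    c=np.array([-94.5,tip+4])   # contact centre, at u=-94.5
    t=c-d*(19-4/np.cos(a))-d*back+[up,out]
    u,n=t
    loc=np.array([60+s2*u-s2*n,70+dy,175+s2*u+s2*n])/1000
    return Rs.apply(loc)+ts,Q
STEEP=-1
E
python3 - <<'E'
from h import *
Rs,ts=frame(P["st"])
for st in(1,-1):
    import h;h.STEEP=st;q,Q=h.grasp();print(st,Q.apply([0,0,1]),q)
p,R,s=now()
k=2.5
for y in(-22,22,-39,39):
  for z in (19,0,-20): print(y,z,np.round((proj("top",p+R.apply([0,y/1000,z/1000]))[0]-[95,165])*k))
def st(y,u,n): return Rs.apply(np.array([60+s2*u-s2*n,y,175+s2*u+s2*n])/1000)+ts
for y in(62,78):
  for u in(-30,-125): print("handle",y,u,np.round((proj("top",st(y,u,10))[0]-[95,165])*k))
for y in (70,-70): print("eye",y,np.round((proj("top",st(y,-6.5,10))[0]-[95,165])*k))
E
```

```text
1 [ 0.57336973  0.18283454 -0.79863551] [0.5780647  0.35529079 0.1248961 ]
-1 [ 0.76088734  0.24262963 -0.60181502] [0.5780647  0.35529079 0.1248961 ]
-22 19 [141. 219.]
-22 0 [139. 235.]
-22 -20 [137. 251.]
22 19 [ 85. 238.]
22 0 [ 82. 254.]
22 -20 [ 79. 271.]
-39 19 [163. 212.]
-39 0 [161. 227.]
-39 -20 [159. 244.]
39 19 [ 63. 246.]
39 0 [ 60. 262.]
39 -20 [ 56. 279.]
handle 62 -30 [ 86. 138.]
handle 62 -125 [145. 230.]
handle 78 -30 [ 65. 145.]
handle 78 -125 [125. 237.]
eye 70 [ 59. 117.]
eye -70 [243.  56.]
```

```bash
sed -i 's/^STEEP=-1/STEEP=1/' h.py
python3 - <<'E'
from h import *
p,R,s=now()
a,Q=grasp(back=40);b,_=grasp()
x=plan(p,R,[(a,Q,None),(b,Q,3)],.5)
E
```

```text
5 rows
-0.14,0,-0.02,-0,0.67,0,0.5,-0.15,0.01,-0.02,-0,0.68,0,0.5,0,-0,0.53,-0,-0,0,0.5,0,-0,0.54,-0,-0,0,0.5,0,-0,0.53,-0,-0,0,0.5

end [578.1 355.4 124.9]
```

Request:
carry_out(rows=[-0.14, 0, -0.02, 0, 0.67, 0, 0.5, -0.15, 0.01, -0.02, 0, 0.68, 0, 0.5, 0, 0, 0.53, 0, 0, 0, 0.5, 0, 0, 0.53, 0, 0, 0, 0.5, 0, 0, 0.53, 0, 0, 0, 0.5, 0, 0, 0, 0, 0, 0, 0.5, 0, 0, 0, 0, 0, 0, 0.5])

```text
time_s: 4.28
eef_pos: [0.5781, 0.3551, 0.1244]
tcp_rot: [-0.146, 0.937, 0.048, 0.313]
force: [-0.2, 0.4, 0.6]
opening: 0.501
gripper_force: 0.0
```

Run:
```python
from h import *
from cell import r
p,R,s=now()
print(p,s["q"],s["time_s"],s["force"])
b,Q=grasp();print("err tool mm",np.round(R.inv().apply(b-p)*1000,1),"deg",np.round((R.inv()*Q).as_rotvec(degrees=True),1))
o=np.zeros((480,800,3),np.uint8)
for n,b,x0 in(("top",(95,165,160,120),0),("side",(250,125,100,120),400)):
    im=r.get_image(n)["img"][:,:,::-1]; cv2.imwrite(f"pics/{n}2.png",im)
```

```text
[0.57805741 0.35513969 0.12436839] [ 0.39493213  0.56883161  1.56172182 -0.14467435  0.37180906 -1.36733553] 4.275 [-0.22316355  0.35819374  0.59550024]
err tool mm [-0.4  0.1 -0.4] deg [-0.  -0.1  0. ]
```

Request:
carry_out(rows=[0, 0, 0, 0, 0, 0, 0.3, 0, 0, 0, 0, 0, 0, 0.22, 0, 0, 0, 0, 0, 0, 0.1, 0, 0, 0, 0, 0, 0, 0.1, 0, 0, 0, 0, 0, 0, 0.1, 0, 0, 0, 0, 0, 0, 0.1], force=15)

```text
time_s: 5.12
eef_pos: [0.5781, 0.3552, 0.1247]
tcp_rot: [-0.146, 0.937, 0.048, 0.313]
force: [-1.9, -0.3, 1.5]
opening: 0.178
gripper_force: 15.0
```

Request:
carry_out(rows=[0, 0, 0, 0, 0, 0, 0.1, 0, 0, 0, 0, 0, 0, 0.1, 0, 0, 0, 0, 0, 0, 0.1], force=45)

```text
time_s: 5.5
eef_pos: [0.5781, 0.3552, 0.1247]
tcp_rot: [-0.146, 0.937, 0.048, 0.313]
force: [-4.6, 0.1, 2.8]
opening: 0.17
gripper_force: 45.0
```

Run:
```python
from h import *
p,R,s=now()
print(p,s["time_s"],s["force"],s["moment"],s["opening"]*88)
b,Q=grasp();print("err tool mm",np.round(R.inv().apply(b-p)*1000,1),"deg",np.round((R.inv()*Q).as_rotvec(degrees=True),1))
# unhook: raise 6.5, then out until mid 16 (5->16: +11), tilt 35 about eye at (u=0,n=19), then 40 along z'
p0,R0=p,R
Rs,ts=frame(P["st"]);U=Rs.apply([s2,0,s2]);N=Rs.apply([-s2,0,s2]);Y=Rs.apply([0,1,0])
w=[(p+.0065*U,R,3),(p+.0065*U+.011*N,R,3)]
eye=Rs.apply(np.array([60-s2*16,70,175+s2*16])/1000)+ts
eye1=eye+.003*N
rel=w[-1][0]-eye; sg=[1,-1]
A=Ro.from_rotvec(Y*np.radians(35)) # +y rotation takes x(up) toward ... 
X=A.apply(U); print("spanner x after",X, "eye-frame")
n=8
for i in range(1,n+1):
    A=Ro.from_rotvec(Y*np.radians(35*i/n)); w.append((eye+(eye1-eye)*i/n+A.apply(rel),A*R0,1))
Nn=A.apply(N);w.append((w[-1][0]+.045*Nn,w[-1][1],5))
print("N'",Nn)
pickle.dump((w,U,N,Y),open("unhook.pkl","wb"))
plan(p,R,w,.1)
```

```text
[0.57811601 0.35521743 0.12470837] 5.5 [-4.5710348   0.06759759  2.80866433] [-0.0268517   0.42178727  0.22408882] 14.981910948518014
err tool mm [-0.1  0.1 -0.2] deg [-0. -0.  0.]
spanner x after [0.93825999 0.29918973 0.17364818] eye-frame
N' [-0.16544055 -0.05275522  0.98480775]
19 rows
-0.09,-0,-0.01,0,0,0,0.1,-0.08,-0,-0.01,0,0,0,0.1,-0.09,-0,-0.02,0,0,0,0.1,0.02,-0,-0.14,0,0,0,0.1,0.02,-0,-0.15,0,0,0,0.1,0.02,-0,-0.14,0,0,0,0.1,-0.02,-0,-0.28,-0,0.73,-0,0.1,-0.01,-0,-0.28,-0,0.73,-0,0.1,-0.02,-0,-0.29,-0,0.73,-0,0.1,-0.02,-0,-0.28,-0,0.73,-0,0.1,-0.02,-0,-0.28,-0,0.73,-0,0.1,-0.01,-0,-0.27,-0,0.72,-0,0.1

-0.01,-0,-0.28,-0,0.73,-0,0.1,-0.02,-0,-0.28,-0,0.73,-0,0.1,0.05,-0,-0.36,-0,0,-0,0.1,0.05,-0,-0.35,-0,0,-0,0.1,0.05,-0,-0.36,-0,0,-0,0.1,0.05,-0,-0.36,-0,0,-0,0.1,0.05,-0,-0.35,-0,0,-0,0.1

end [551.2 346.7 233.8]
```

Request:
carry_out(rows=[-0.09, 0, -0.01, 0, 0, 0, 0.1, -0.08, 0, -0.01, 0, 0, 0, 0.1, -0.09, 0, -0.02, 0, 0, 0, 0.1, 0.02, 0, -0.14, 0, 0, 0, 0.1, 0.02, 0, -0.15, 0, 0, 0, 0.1, 0.02, 0, -0.14, 0, 0, 0, 0.1, 0, 0, 0, 0, 0, 0, 0.1])

```text
time_s: 6.38
eef_pos: [0.5752, 0.3542, 0.1372]
tcp_rot: [-0.146, 0.937, 0.048, 0.313]
force: [0.3, 1.1, -3.0]
opening: 0.173
gripper_force: 45.0
```

Run:
```python
from h import *
p,R,s=now();w,U,N,Y=pickle.load(open("unhook.pkl","rb"))
d=p-w[1][0];print("err U,N,Y mm",[round(float(d@k)*1000,1) for k in(U,N,Y)],s["force"],s["moment"],s["opening"]*88,s["time_s"])
```

```text
err U,N,Y mm [0.2, 0.0, -0.1] [ 0.29738346  1.14627874 -2.99141666] [-0.10835638  0.52868204  0.03365294] 15.190926784535824 6.375
```

Request:
carry_out(rows=[-0.02, 0, -0.28, 0, 0.73, 0, 0.1, -0.01, 0, -0.28, 0, 0.73, 0, 0.1, -0.02, 0, -0.29, 0, 0.73, 0, 0.1, -0.02, 0, -0.28, 0, 0.73, 0, 0.1, 0, 0, 0, 0, 0, 0, 0.1])

```text
time_s: 7.0
eef_pos: [0.564, 0.3506, 0.1628]
tcp_rot: [-0.151, 0.974, 0.026, 0.168]
force: [-0.9, -0.1, -1.5]
opening: 0.174
gripper_force: 45.0
```

Request:
carry_out(rows=[-0.02, 0, -0.28, 0, 0.73, 0, 0.1, -0.01, 0, -0.27, 0, 0.72, 0, 0.1, -0.01, 0, -0.28, 0, 0.73, 0, 0.1, -0.02, 0, -0.28, 0, 0.73, 0, 0.1, 0, 0, 0, 0, 0, 0, 0.1])

```text
time_s: 7.62
eef_pos: [0.5593, 0.3491, 0.1888]
tcp_rot: [-0.154, 0.988, 0.002, 0.018]
force: [-0.9, 0.3, -3.2]
opening: 0.174
gripper_force: 45.0
```

Run:
```python
from h import *
p,R,s=now();w,U,N,Y=pickle.load(open("unhook.pkl","rb"))
d=p-w[9][0];print("err U,N,Y mm",[round(float(d@k)*1000,1) for k in(U,N,Y)],s["force"],s["moment"],s["opening"]*88,s["time_s"],s["q"],(R.inv()*w[9][1]).as_rotvec(degrees=True))
plan(p,R,[w[9],w[10]],.1)
```

```text
err U,N,Y mm [0.0, -1.1, -0.1] [-0.87247468  0.29438321 -3.17070487] [0.02790285 0.02122967 0.01878812] 15.317569083214963 7.625 [ 0.38002562  0.60936263  1.10097903 -0.00350849  1.39479044 -1.49851631] [-0.01941341  0.1417238  -0.04787633]
6 rows
0.03,0.01,-0.03,-0,0.02,-0.01,0.1,0.05,-0,-0.36,-0,0,0,0.1,0.05,-0,-0.35,-0,0,0,0.1,0.05,-0,-0.36,-0,0,0,0.1,0.05,-0,-0.36,-0,0,0,0.1,0.05,-0.01,-0.35,-0,0,0,0.1

end [551.1 346.5 233.8]
```

Forces are small. I'll draw it off along its new z.

Request:
carry_out(rows=[0.03, 0, -0.03, 0, 0.02, 0, 0.1, 0.05, 0, -0.25, 0, 0, 0, 0.1, 0.05, 0, -0.3, 0, 0, 0, 0.1, 0.05, 0, -0.35, 0, 0, 0, 0.1, 0, 0, 0, 0, 0, 0, 0.1])

```text
time_s: 8.25
eef_pos: [0.5538, 0.3475, 0.2137]
tcp_rot: [-0.154, 0.988, 0.002, 0.017]
force: [0.8, 0.3, -2.1]
opening: 0.176
gripper_force: 45.0
```

Request:
carry_out(rows=[0.05, 0, -0.35, 0, 0, 0, 0.1, 0.06, 0, -0.4, 0, 0, 0, 0.1, 0.06, 0, -0.4, 0, 0, 0, 0.1, 0, 0, 0, 0, 0, 0, 0.1])

```text
time_s: 8.75
eef_pos: [0.5488, 0.3459, 0.2423]
tcp_rot: [-0.154, 0.988, 0.002, 0.017]
force: [-0.0, -0.1, -2.0]
opening: 0.174
gripper_force: 45.0
```

Run:
```python
from h import *
p,R,s=now();print(p,s["force"],s["moment"],s["opening"]*88,s["time_s"])
# tray hover pose: spanner level: grasp relation: spanner frame in tool
Rs,ts=frame(P["st"]);g,Q=grasp()
So=Rs.apply(np.array([60-s2*94.5,70,175-s2*94.5])/1000)+ts
SR=Rs*Ro.from_matrix(np.column_stack([[s2,0,s2],[0,1,0],[-s2,0,s2]]))
relp=SR.inv().apply(np.array([.57811601,.35521743,.12470837])-So);relR=SR.inv()*Q
pickle.dump((relp,relR),open("rel.pkl","wb"));print(relp,relR.as_matrix())
Rt,tt=frame(P["tray"])
def tcp(h): return Rt.apply(np.array([.005,-.05,.006+h])+relp)+tt, Rt*relR
q,QQ=tcp(.10)
mid=np.array([.48,.2,.26])
print(q,QQ.apply([0,0,1]))
plan(p,R,[(p+[-.06,-.02,.05],R,4),(q+[0,0,.03],QQ,None)],.1,1)
```

```text
[0.54883143 0.34594111 0.24231734] [-0.01382935 -0.10102254 -2.00927636] [ 0.01520085 -0.04779029 -0.00091487] 15.337636279834996 8.75
[ 1.96819035e-03 -8.54853745e-05  2.11635413e-02] [[-9.90268069e-01 -9.68065541e-19 -1.39173101e-01]
 [ 9.68065541e-19  1.00000000e+00 -1.38439822e-17]
 [ 1.39173101e-01 -1.38439822e-17 -9.90268069e-01]]
[ 0.49050967 -0.3096693   0.12711094] [-0.13213445  0.04369941 -0.99026807]
31 rows
0.6,-0,-0.5,0,0,0,0.1,0.6,-0,-0.5,0,0,0,0.1,0.6,-0,-0.6,0,0,0,0.1,0.7,-0,-0.5,0,0,0,0.1,0.3,-0.9,0.2,-0,0.1,0.2,0.1,0.3,-0.9,0.2,-0,0,0.2,0.1,0.2,-0.9,0.2,-0,0.1,0.3,0.1,0.2,-0.9,0.2,-0,0,0.2,0.1,0.2,-1,0.2,-0.1,0.1,0.2,0.1,0.2,-0.9,0.2,0,0.1,0.2,0.1,0.2,-0.9,0.2,0,0,0.3,0.1,0.1,-0.9,0.1,0,0.1,0.2,0.1

0.1,-1,0.2,-0,0,0.2,0.1,0.1,-0.9,0.2,-0,0.1,0.2,0.1,0,-1,0.2,-0,0.1,0.2,0.1,0.1,-0.9,0.2,-0,0,0.3,0.1,-0,-1,0.2,-0.1,0.1,0.2,0.1,-0,-0.9,0.2,0,0,0.2,0.1,-0,-0.9,0.2,0,0.1,0.2,0.1,-0.1,-1,0.2,0,0.1,0.3,0.1,-0.1,-0.9,0.1,-0,0,0.2,0.1,-0.1,-1,0.2,-0,0.1,0.2,0.1,-0.1,-0.9,0.2,-0,0,0.2,0.1,-0.2,-0.9,0.2,-0,0.1,0.2,0.1

-0.1,-1,0.2,-0.1,0.1,0.3,0.1,-0.2,-0.9,0.1,0,0,0.2,0.1,-0.2,-0.9,0.2,0,0.1,0.2,0.1,-0.3,-0.9,0.2,0,0,0.2,0.1,-0.2,-1,0.1,-0,0.1,0.3,0.1,-0.3,-0.9,0.2,-0,0,0.2,0.1,-0.3,-0.9,0.2,-0,0.1,0.2,0.1

end [ 489.9 -310.3  156.2]
```

Request:
carry_out(rows=[0.6, 0, -0.5, 0, 0, 0, 0.1, 0.6, 0, -0.5, 0, 0, 0, 0.1, 0.6, 0, -0.6, 0, 0, 0, 0.1, 0.7, 0, -0.5, 0, 0, 0, 0.1, 0.3, -0.9, 0.2, 0, 0.1, 0.2, 0.1, 0.3, -0.9, 0.2, 0, 0, 0.2, 0.1, 0.2, -0.9, 0.2, 0, 0.1, 0.3, 0.1, 0.2, -0.9, 0.2, 0, 0, 0.2, 0.1, 0.2, -1, 0.2, -0.1, 0.1, 0.2, 0.1, 0.2, -0.9, 0.2, 0, 0.1, 0.2, 0.1, 0.2, -0.9, 0.2, 0, 0, 0.3, 0.1, 0.1, -0.9, 0.1, 0, 0.1, 0.2, 0.1])

```text
time_s: 10.25
eef_pos: [0.4868, 0.1383, 0.2536]
tcp_rot: [-0.06, 0.998, 0.005, -0.011]
force: [-0.1, -1.2, -2.2]
opening: 0.172
gripper_force: 45.0
```

Request:
carry_out(rows=[0.1, -1, 0.2, 0, 0, 0.2, 0.1, 0.1, -0.9, 0.2, 0, 0.1, 0.2, 0.1, 0, -1, 0.2, 0, 0.1, 0.2, 0.1, 0.1, -0.9, 0.2, 0, 0, 0.3, 0.1, 0, -1, 0.2, -0.1, 0.1, 0.2, 0.1, 0, -0.9, 0.2, 0, 0, 0.2, 0.1, 0, -0.9, 0.2, 0, 0.1, 0.2, 0.1, -0.1, -1, 0.2, 0, 0.1, 0.3, 0.1, -0.1, -0.9, 0.1, 0, 0, 0.2, 0.1, -0.1, -1, 0.2, 0, 0.1, 0.2, 0.1, -0.1, -0.9, 0.2, 0, 0, 0.2, 0.1, -0.2, -0.9, 0.2, 0, 0.1, 0.2, 0.1])

```text
time_s: 11.75
eef_pos: [0.4905, -0.1445, 0.1919]
tcp_rot: [0.076, 0.996, 0.006, -0.048]
force: [0.2, -0.1, -2.4]
opening: 0.173
gripper_force: 45.0
```

```bash
cat >> h.py <<'E'
def tray_sp(h,dx=0,dy=0,rp=None):
    relp,relR=pickle.load(open("rel.pkl","rb"))
    Rt,tt=frame(P["tray"])
    return Rt.apply(np.array([.005+dx,-.05+dy,.006+h])+relp)+tt, Rt*relR
E
python3 - <<'E'
from h import *
p,R,s=now();print(p,s["force"],s["opening"]*88,s["time_s"],s["q"])
q,Q=tray_sp(.10)
plan(p,R,[(q,Q,None)],.1)
E
```

```text
[ 0.49050052 -0.14451111  0.19193012] [ 0.17165261 -0.05564506 -2.37541908] 15.204298450423531 11.75 [-0.50511887  0.41136586  1.45419644 -0.02918366  1.36862075 -1.91617911]
8 rows
-0.16,-0.82,0.31,-0.02,0.05,0.2,0.1,-0.17,-0.81,0.3,-0.01,0.05,0.2,0.1,-0.19,-0.81,0.3,-0.02,0.05,0.19,0.1,-0.22,-0.81,0.3,-0.02,0.05,0.2,0.1,-0.22,-0.81,0.3,-0.02,0.05,0.2,0.1,-0.25,-0.8,0.29,-0.01,0.05,0.2,0.1,-0.27,-0.79,0.29,-0.02,0.05,0.2,0.1,-0.28,-0.79,0.29,-0.02,0.06,0.2,0.1

end [ 490.4 -309.7  127.1]
```

Request:
carry_out(rows=[-0.16, -0.8, 0.3, 0, 0.05, 0.2, 0.1, -0.17, -0.8, 0.3, 0, 0.05, 0.2, 0.1, -0.19, -0.8, 0.3, 0, 0.05, 0.2, 0.1, -0.2, -0.8, 0.3, 0, 0.05, 0.2, 0.1, -0.2, -0.8, 0.3, 0, 0.05, 0.2, 0.1, -0.2, -0.7, 0.3, 0, 0.05, 0.2, 0.1, -0.2, -0.5, 0.2, 0, 0.05, 0.1, 0.1, 0, 0, 0, 0, 0, 0, 0.1, 0, 0, 0, 0, 0, 0, 0.1])

```text
time_s: 12.88
eef_pos: [0.4903, -0.2764, 0.138]
tcp_rot: [0.143, 0.987, 0.005, -0.067]
force: [0.2, 0.8, -2.8]
opening: 0.176
gripper_force: 45.0
```

Run:
```python
from h import *
p,R,s=now();print(p,s["force"],s["opening"]*88,s["time_s"],s["q"])
q,Q=tray_sp(.05)
plan(p,R,[(q,Q,None)],.1)
```

```text
[ 0.49034109 -0.2764335   0.13795356] [ 0.20958064  0.79777994 -2.84785141] 15.468415860635313 12.875 [-0.69760684  0.56311888  1.35860681 -0.06391683  1.339256   -1.96251258]
3 rows
-0.24,-0.42,0.79,-0.05,0.02,0.1,0.1,-0.24,-0.41,0.79,-0.04,0.02,0.1,0.1,-0.24,-0.42,0.79,-0.05,0.02,0.1,0.1

end [ 490.4 -309.6   77. ]
```

Request:
carry_out(rows=[-0.24, -0.42, 0.79, -0.05, 0.02, 0.1, 0.1, -0.24, -0.41, 0.79, -0.04, 0.02, 0.1, 0.1, -0.24, -0.42, 0.79, -0.05, 0.02, 0.1, 0.1, 0, 0, 0, 0, 0, 0, 0.1, 0, 0, 0, 0, 0, 0, 0.1])

```text
time_s: 13.5
eef_pos: [0.4904, -0.3101, 0.0769]
tcp_rot: [0.159, 0.985, 0.011, -0.069]
force: [-0.1, 0.7, -1.7]
opening: 0.174
gripper_force: 45.0
```

Run:
```python
from h import *
from cell import r
p,R,s=now();q,Q=tray_sp(.05)
print("err",np.round((p-q)*1000,1),(R.inv()*Q).as_rotvec(degrees=True),s["force"],s["time_s"])
relp,relR=pickle.load(open("rel.pkl","rb"))
SR=R*relR.inv();So=p-SR.apply(relp)
def sp(L): return So+SR.apply(np.array(L,float)/1000)
o=np.zeros((600,800,3),np.uint8)
for n,b,x0 in(("top",(385,215,115,145),0),("side",(180,340,200,140),400)):
    im=r.get_image(n)["img"][:,:,::-1]; cv2.imwrite(f"pics/{n}3.png",im)
    u,v,w,h=b;k=3.4 if n=="top" else 2
    c=cv2.resize(im[v:v+h,u:u+w],None,fx=k,fy=k,interpolation=cv2.INTER_CUBIC)
    print(n,[np.round((proj(n,sp(L))[0]-[u,v])*k).tolist() for L in [(105,0,10),(88,17,10),(88,-17,10),(-90,21,10),(-90,-21,10),(88,0,10)]])
    o[:c.shape[0],x0:x0+c.shape[1]]=c
cv2.imwrite("pics/m3.png",o)
```

```text
err [-0.1 -0.4 -0.2] [ 0.02481533 -0.01634699 -0.061172  ] [-0.13524904  0.73345226 -1.69321733] 13.5
top [[347.0, 83.0], [314.0, 102.0], [367.0, 118.0], [235.0, 382.0], [303.0, 403.0], [340.0, 110.0]]
side [[337.0, 169.0], [316.0, 146.0], [309.0, 187.0], [74.0, 111.0], [56.0, 158.0], [313.0, 166.0]]
```

View pics/m3.png

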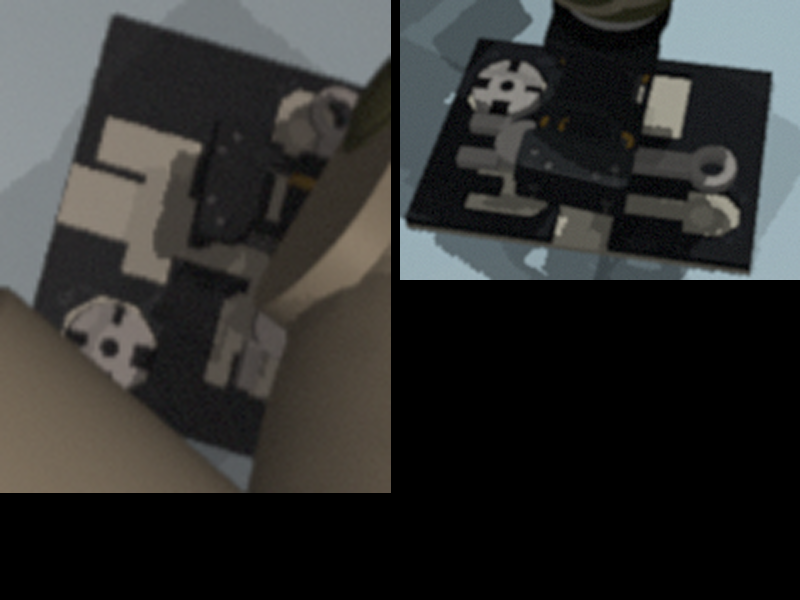

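The picture agrees with prediction: the held spanner's eye hole is at side crop (313,168) against (313,166) predicted, and the jaw corner is at (72,112) against (74,111). I'll lower it.

Run:
```python
from h import *
p,R,s=now()
a,Q=tray_sp(.010);b,_=tray_sp(.001)
x=plan(p,R,[(a,Q,4)],.1);plan(a,Q,[(b,Q,4)],.1)
```

```text
4 rows
-0.05,0,0.4,-0,0,-0,0.1,-0.06,0,0.4,-0,0,-0,0.1,-0.05,0.01,0.4,-0,0,-0,0.1,-0.06,-0,0.4,-0,0.01,-0.01,0.1

end [ 490.6 -309.6   37.1]
4 rows
-0.01,0,0.09,0,0,0,0.1,-0.02,0,0.09,0,0,0,0.1,-0.01,0,0.09,0,0,0,0.1,-0.01,0,0.09,0,0,0,0.1

end [ 490.5 -309.7   28. ]
```

Request:
carry_out(rows=[-0.05, 0, 0.4, 0, 0, 0, 0.1, -0.06, 0, 0.4, 0, 0, 0, 0.1, -0.05, 0.01, 0.4, 0, 0, 0, 0.1, -0.06, 0, 0.4, 0, 0, 0, 0.1, -0.01, 0, 0.05, 0, 0, 0, 0.1, 0, 0, 0, 0, 0, 0, 0.1])

```text
time_s: 14.35
eef_pos: [0.4904, -0.3098, 0.0352]
tcp_rot: [0.159, 0.985, 0.011, -0.069]
force: [0.3, -0.4, -2.7]
opening: 0.173
gripper_force: 45.0
```

Request:
carry_out(rows=[-0.01, 0, 0.09, 0, 0, 0, 0.1, -0.01, 0, 0.08, 0, 0, 0, 0.1])

```text
time_s: 14.6
eef_pos: [0.4903, -0.3097, 0.031]
tcp_rot: [0.159, 0.985, 0.011, -0.069]
force: [-0.6, -0.2, -1.6]
opening: 0.174
gripper_force: 45.0
```

Request:
carry_out(rows=[-0.01, 0, 0.07, 0, 0, 0, 0.1, 0, 0, 0, 0, 0, 0, 0.1])

```text
time_s: 14.85
eef_pos: [0.4902, -0.3097, 0.029]
tcp_rot: [0.159, 0.985, 0.011, -0.069]
force: [0.3, 0.4, -3.1]
opening: 0.174
gripper_force: 45.0
```

Request:
carry_out(rows=[0, 0, 0.04, 0, 0, 0, 0.1, 0, 0, 0, 0, 0, 0, 0.1])

```text
time_s: 15.1
eef_pos: [0.4901, -0.3096, 0.0281]
tcp_rot: [0.159, 0.985, 0.011, -0.069]
force: [-0.1, -0.1, -1.8]
opening: 0.178
gripper_force: 45.0
```

Request:
carry_out(rows=[0, 0, 0.04, 0, 0, 0, 0.1, 0, 0, 0, 0, 0, 0, 0.1])

```text
time_s: 15.35
eef_pos: [0.49, -0.3096, 0.0271]
tcp_rot: [0.159, 0.985, 0.011, -0.069]
force: [0.9, -0.2, -3.0]
opening: 0.178
gripper_force: 45.0
```

Request:
carry_out(rows=[0, 0, 0.03, 0, 0, 0, 0.1, 0, 0, 0, 0, 0, 0, 0.1])

```text
time_s: 15.6
eef_pos: [0.49, -0.3096, 0.0265]
tcp_rot: [0.159, 0.985, 0.011, -0.069]
force: [-0.1, -0.5, -0.9]
opening: 0.175
gripper_force: 45.4
```

Request:
carry_out(rows=[0, 0, 0.03, 0, 0, 0, 0.1, 0, 0, 0, 0, 0, 0, 0.1])

```text
time_s: 15.85
eef_pos: [0.49, -0.3096, 0.0263]
tcp_rot: [0.159, 0.985, 0.011, -0.069]
force: [0.3, 0.6, 3.8]
opening: 0.172
gripper_force: 48.4
```

Request:
carry_out(rows=[0, 0, 0, 0, 0, 0, 0.25, 0, 0, 0, 0, 0, 0, 0.35, 0, 0, 0, 0, 0, 0, 0.35, 0.05, 0, -0.3, 0, 0, 0, 0.35, 0.1, 0, -0.7, 0, 0, 0, 0.35, 0.1, 0, -0.8, 0, 0, 0, 0.35, 0.1, 0, -0.9, 0, 0, 0, 0.5, 0.1, 0, -0.9, 0, 0, 0, 0.5])

```text
time_s: 16.85
eef_pos: [0.4912, -0.31, 0.1182]
tcp_rot: [0.159, 0.985, 0.011, -0.069]
force: [0.3, 0.0, 0.3]
opening: 0.497
gripper_force: 0.0
```

```bash
cat >> h.py <<'E'
def down(yaw_y): # tool pointing down, tool y axis at yaw (rad)
    y=np.array([np.cos(yaw_y),np.sin(yaw_y),0]);z=np.array([0,0,-1.]);return Ro.from_matrix(np.column_stack([np.cross(y,z),y,z]))
def br(h,tip=1.5):
    p=P["br"];return np.array([p[0],p[1],.019+tip/1000+h]),down(p[3]+np.pi/2)
E
python3 - <<'E'
from h import *
p,R,s=now();print(p,s["q"],s["time_s"],s["force"])
q,Q=br(.06)
plan(p,R,[(q,Q,None)],.6,1)
E
```

```text
[ 0.49116259 -0.30999176  0.11822014] [-0.74359406  0.61503276  1.32175808 -0.05873333  1.33229774 -1.97645162] 16.85 [0.29909582 0.01517436 0.29718668]
14 rows
-0.1,0.9,0.1,0,-0.1,-0.7,0.6,-0.1,0.9,0.1,0.1,-0.1,-0.6,0.6,-0.2,0.9,0.1,0,-0.1,-0.7,0.6,-0.2,0.8,0.1,0.1,-0,-0.6,0.6,-0.3,0.9,0.1,0,-0.1,-0.7,0.6,-0.4,0.8,0.1,0.1,-0.1,-0.7,0.6,-0.4,0.8,0.1,0,-0.1,-0.6,0.6,-0.5,0.8,0,0.1,-0.1,-0.7,0.6,-0.5,0.7,0.1,0,-0.1,-0.6,0.6,-0.5,0.7,0.1,0.1,-0.1,-0.7,0.6,-0.7,0.7,0.1,0,-0.1,-0.6,0.6,-0.6,0.6,0.1,0,-0,-0.7,0.6

-0.7,0.6,0.1,0.1,-0.1,-0.7,0.6,-0.7,0.5,0.1,0,-0.1,-0.6,0.6

end [605.  -17.6  80.8]
```

Request:
carry_out(rows=[-0.1, 0.9, 0.1, 0, -0.1, -0.7, 0.6, -0.1, 0.9, 0.1, 0.1, -0.1, -0.6, 0.6, -0.2, 0.9, 0.1, 0, -0.1, -0.7, 0.6, -0.2, 0.8, 0.1, 0.1, 0, -0.6, 0.6, -0.3, 0.9, 0.1, 0, -0.1, -0.7, 0.6, -0.4, 0.8, 0.1, 0.1, -0.1, -0.7, 0.6, -0.4, 0.8, 0.1, 0, -0.1, -0.6, 0.6, -0.5, 0.8, 0, 0.1, -0.1, -0.7, 0.6, -0.5, 0.7, 0.1, 0, -0.1, -0.6, 0.6, -0.5, 0.7, 0.1, 0.1, -0.1, -0.7, 0.6, -0.7, 0.7, 0.1, 0, -0.1, -0.6, 0.6, -0.6, 0.6, 0.1, 0, 0, -0.7, 0.6])

```text
time_s: 18.35
eef_pos: [0.5896, -0.0579, 0.0842]
tcp_rot: [-0.254, 0.967, 0.004, -0.013]
force: [-0.4, -0.7, 0.1]
opening: 0.6
gripper_force: 0.0
```

Run:
```python
from h import *
from cell import r
p,R,s=now();print(p,s["q"],s["time_s"])
q,Q=br(.05);b,_=br(0)
plan(p,R,[(q,Q,3)],.5);plan(q,Q,[(b,Q,3)],.5)
for n in("top","side"): cv2.imwrite(f"pics/{n}4.png",r.get_image(n)["img"][:,:,::-1])
```

```text
[ 0.58962453 -0.05786962  0.08420044] [-0.29455505  0.63407585  1.39516462 -0.00810495  1.13902422 -2.37469319] 18.35
3 rows
-0.46,0.37,0.18,0.05,-0.07,-0.42,0.5,-0.48,0.35,0.18,0.05,-0.07,-0.43,0.5,-0.49,0.33,0.18,0.05,-0.08,-0.42,0.5

end [605.8 -16.7  70.4]
3 rows
0,0,0.67,0,0,0,0.5,0,0,0.66,0,0,0,0.5,0,0,0.67,0,0,0,0.5

end [605.8 -16.7  20.5]
```

Request:
carry_out(rows=[-0.46, 0.37, 0.18, 0.05, -0.07, -0.42, 0.55, -0.48, 0.35, 0.18, 0.05, -0.07, -0.43, 0.55, -0.49, 0.33, 0.18, 0.05, -0.08, -0.42, 0.55, 0, 0, 0.6, 0, 0, 0, 0.55, 0, 0, 0.6, 0, 0, 0, 0.55, 0, 0, 0.4, 0, 0, 0, 0.55, 0, 0, 0, 0, 0, 0, 0.55])

```text
time_s: 19.32
eef_pos: [0.6053, -0.0184, 0.0296]
tcp_rot: [-0.315, 0.949, 0.0, -0.001]
force: [-0.2, -0.4, -0.5]
opening: 0.551
gripper_force: 0.0
```

Run:
```python
from h import *
p,R,s=now();print(p,s["q"],s["time_s"],s["force"])
b,Q=br(0)
plan(p,R,[(b,Q,2)],.55)
```

```text
[ 0.60531695 -0.01839816  0.02957382] [-2.25648857e-01  7.16846332e-01  1.41706862e+00  5.88718444e-06
  1.00959376e+00 -2.43719177e+00] 19.325 [-0.2108493  -0.43731652 -0.48650097]
2 rows
-0.03,0.02,0.18,0.01,-0.01,-0.03,0.55,-0.03,0.02,0.18,0,-0,-0.02,0.55

end [605.9 -16.7  20.6]
```

Request:
carry_out(rows=[-0.03, 0.02, 0.18, 0.01, -0.01, -0.03, 0.55, -0.03, 0.02, 0.18, 0, 0, -0.02, 0.5, 0, 0, 0, 0, 0, 0, 0.42, 0, 0, 0, 0, 0, 0, 0.35, 0, 0, 0, 0, 0, 0, 0.3, 0, 0, 0, 0, 0, 0, 0.2, 0, 0, 0, 0, 0, 0, 0.2, 0, 0, 0, 0, 0, 0, 0.2], force=20)

```text
time_s: 20.32
eef_pos: [0.6062, -0.0162, 0.0217]
tcp_rot: [-0.318, 0.948, -0.0, 0.001]
force: [-2.0, 2.6, 3.4]
opening: 0.291
gripper_force: 20.0
```

Request:
carry_out(rows=[0, 0, 0, 0, 0, 0, 0.2, 0, 0, 0, 0, 0, 0, 0.2, 0, 0, 0, 0, 0, 0, 0.2], force=45)

```text
time_s: 20.7
eef_pos: [0.6062, -0.0162, 0.0217]
tcp_rot: [-0.318, 0.948, -0.0, 0.001]
force: [-2.9, 4.0, 5.3]
opening: 0.288
gripper_force: 45.0
```

```bash
cat >> h.py <<'E'
def tray_br(h,rel=None):
    relp,relR=pickle.load(open("relb.pkl","rb"))
    Rt,tt=frame(P["tray"])
    return Rt.apply(np.array([.009,.026,.006+h])+relp)+tt, Rt*relR
E
python3 - <<'E'
from h import *
p,R,s=now();print(p,s["time_s"],s["force"],s["opening"]*88)
b,Q=br(0);Rb,tb=frame(P["br"]);tb[2]=0
e=Rb.inv().apply(p-tb);e[1]=0
print("rel in bracket",e,(R.inv()*Q).as_rotvec(degrees=True))
M=Ro.from_matrix(np.column_stack([[-1,0,0],[0,1,0],[0,0,-1]]))
tilt=Rb.inv()*R
Rrel=M  # pads align the leg with tool x; assume tool vertical
pickle.dump((e,Rrel),open("relb.pkl","wb"))
q,Q2=tray_br(.05)
print(q)
plan(p,R,[(p+[0,0,.06],R,3),(q+[0,0,.02],Q2,None)],.2,1)
E
```

```text
[ 0.60622798 -0.01620476  0.0217374 ] 20.7 [-2.93226544  4.04456212  5.29405011] 25.319636373127775
rel in bracket [0.00061032 0.         0.0217374 ] [-0.03539771  0.05736234  0.02792638]
[ 0.51690851 -0.23826143  0.0776848 ]
13 rows
-0,-0,-0.8,0,0,0,0.2,-0,-0,-0.8,0,0,0,0.2,-0,-0,-0.8,0,0,0,0.2,0.8,-0.5,-0.1,-0,0,0.9,0.2,0.8,-0.6,-0,-0,0,0.9,0.2,0.7,-0.6,-0.1,0,0,1,0.2,0.6,-0.7,-0.1,0,0,0.9,0.2,0.6,-0.8,-0,0,0,0.9,0.2,0.5,-0.8,-0.1,0,0,0.9,0.2,0.4,-0.9,-0.1,0,0,1,0.2,0.4,-0.9,-0,0,0,0.9,0.2,0.2,-0.9,-0.1,0,0,0.9,0.2

0.2,-0.9,-0,0,0,0.9,0.2

end [ 516.2 -237.1   96.6]
```

Request:
carry_out(rows=[0, 0, -0.6, 0, 0, 0, 0.2, 0, 0, -0.9, 0, 0, 0, 0.2, 0, 0, -0.9, 0, 0, 0, 0.2, 0.8, -0.5, -0.1, 0, 0, 0.9, 0.2, 0.8, -0.6, 0, 0, 0, 0.9, 0.2, 0.7, -0.6, -0.1, 0, 0, 1, 0.2, 0.6, -0.7, -0.1, 0, 0, 0.9, 0.2, 0.6, -0.8, 0, 0, 0, 0.9, 0.2, 0.5, -0.8, -0.1, 0, 0, 0.9, 0.2, 0.4, -0.9, -0.1, 0, 0, 1, 0.2, 0.4, -0.8, 0, 0, 0, 0.9, 0.2, 0.2, -0.6, 0, 0, 0, 0.7, 0.2])

```text
time_s: 22.2
eef_pos: [0.5269, -0.2079, 0.0946]
tcp_rot: [0.102, 0.995, -0.001, 0.001]
force: [-0.3, 0.7, -1.9]
opening: 0.289
gripper_force: 45.0
```

Run:
```python
from h import *
p,R,s=now();print(p,s["time_s"],s["force"],s["opening"]*88)
q,Q2=tray_br(.04)
plan(p,R,[(q,Q2,None)],.2)
```

```text
[ 0.52690289 -0.20785405  0.09463453] 22.2 [-0.33239683  0.68446298 -1.94258642] 25.473259124637217
2 rows
0.07,-0.64,0.54,-0,0.01,0.55,0.2,0.04,-0.63,0.54,-0.01,0.01,0.54,0.2

end [ 516.9 -238.1   67.7]
```

Request:
carry_out(rows=[0.07, -0.64, 0.5, 0, 0.01, 0.55, 0.2, 0.04, -0.63, 0.5, 0, 0.01, 0.54, 0.2, 0, 0, 0, 0, 0, 0, 0.2, 0, 0, 0, 0, 0, 0, 0.2])

```text
time_s: 22.7
eef_pos: [0.5175, -0.2365, 0.0689]
tcp_rot: [0.157, 0.988, 0.0, -0.0]
force: [0.6, 0.0, -2.4]
opening: 0.286
gripper_force: 45.0
```

Run:
```python
from h import *
from cell import r
p,R,s=now();q,Q=tray_br(.04)
print("err tool",np.round(R.inv().apply(q-p)*1000,1),(R.inv()*Q).as_rotvec(degrees=True),s["force"],s["time_s"])
relp,relR=pickle.load(open("relb.pkl","rb"))
SR=R*relR.inv();So=p-SR.apply(relp)
Rt,tt=frame(P["tray"])
sp=lambda L: So+SR.apply(np.array(L,float)/1000)
o=np.zeros((600,800,3),np.uint8)
for n,b,x0 in(("top",(385,215,115,145),0),("side",(180,340,200,140),400)):
    im=r.get_image(n)["img"][:,:,::-1]; cv2.imwrite(f"pics/{n}5.png",im)
    u,v,w,h=b;k=3.4 if n=="top" else 2
    c=cv2.resize(im[v:v+h,u:u+w],None,fx=k,fy=k,interpolation=cv2.INTER_CUBIC)
    f=lambda X:np.round((proj(n,X)[0]-[u,v])*k).tolist()
    print(n,[f(sp(L)) for L in [(48,47,10),(22,47,10),(48,-13,10),(-42,-13,10),(-42,13,10)]])
    o[:c.shape[0],x0:x0+c.shape[1]]=c
cv2.imwrite("pics/m5.png",o)
```

```text
err tool [-0.  -1.8  1.2] [ 0.02029476 -0.05586563  0.25425718] [ 0.55795986  0.0440106  -2.39823557] 22.7
top [[125.0, 108.0], [114.0, 148.0], [219.0, 136.0], [182.0, 277.0], [141.0, 265.0]]
side [[288.0, 36.0], [255.0, 33.0], [276.0, 95.0], [159.0, 81.0], [167.0, 56.0]]
```

View pics/m5.png

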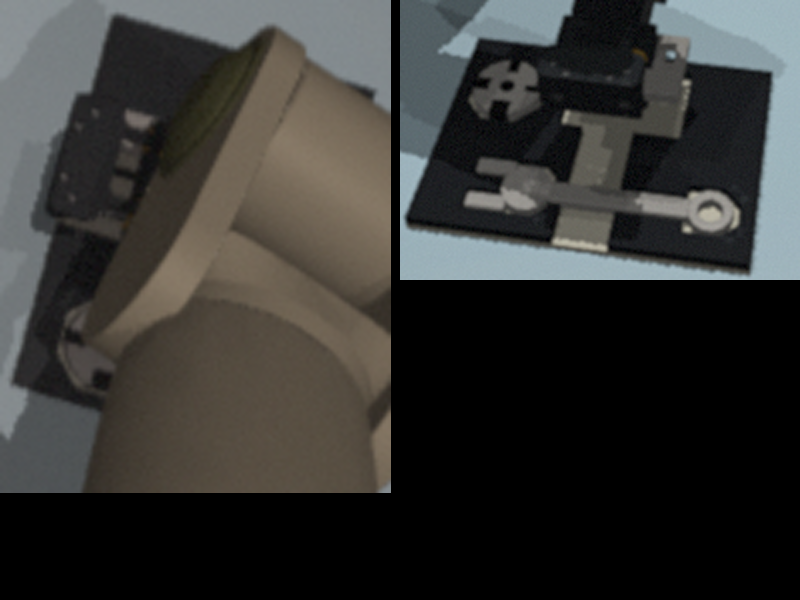

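The picture shows the spanner lying in its cut-out at side crop (470–740, 190). The held bracket's corner is at (290,36) against (288,36) predicted. I'll descend with the bracket, correcting the 1.8 mm offset.

Request:
carry_out(rows=[0, -0.07, 0.3, 0, 0, 0.04, 0.2, 0, 0, 0.4, 0, 0, 0, 0.2, 0, 0, 0.4, 0, 0, 0, 0.2, 0, 0, 0.2, 0, 0, 0, 0.2, 0, 0, 0, 0, 0, 0, 0.2])

```text
time_s: 23.42
eef_pos: [0.5166, -0.2383, 0.036]
tcp_rot: [0.159, 0.987, 0.0, -0.001]
force: [0.2, -0.2, -2.8]
opening: 0.285
gripper_force: 45.0
```

Run:
```python
from h import *
p,R,s=now();q,Q=tray_br(0)
print("err tool",np.round(R.inv().apply(q-p)*1000,1),(R.inv()*Q).as_rotvec(degrees=True),s["force"],s["time_s"])
```

```text
err tool [-0.3  0.1  8.3] [ 0.02455263 -0.08824804 -0.03039851] [ 0.22526646 -0.22212086 -2.77303301] 23.425
```

Request:
carry_out(rows=[-0.01, 0, 0.08, 0, 0, 0, 0.2, 0, 0, 0.08, 0, 0, 0, 0.2, 0, 0, 0, 0, 0, 0, 0.2])

```text
time_s: 23.8
eef_pos: [0.517, -0.2385, 0.0325]
tcp_rot: [0.159, 0.987, 0.0, -0.0]
force: [-0.1, -0.0, -1.9]
opening: 0.285
gripper_force: 45.0
```

Request:
carry_out(rows=[0, 0, 0.06, 0, 0, 0, 0.2, 0, 0, 0.05, 0, 0, 0, 0.2, 0, 0, 0, 0, 0, 0, 0.2])

```text
time_s: 24.18
eef_pos: [0.5169, -0.2385, 0.0297]
tcp_rot: [0.159, 0.987, 0.0, -0.0]
force: [0.7, 0.6, -1.6]
opening: 0.286
gripper_force: 45.0
```

Request:
carry_out(rows=[0, 0, 0.04, 0, 0, 0, 0.2, 0, 0, 0, 0, 0, 0, 0.2])

```text
time_s: 24.42
eef_pos: [0.517, -0.2385, 0.0287]
tcp_rot: [0.159, 0.987, 0.0, -0.0]
force: [-0.2, 0.5, -2.2]
opening: 0.282
gripper_force: 45.0
```

Inside the cut-out without contact; expected floor contact is at about 0.0277.

Request:
carry_out(rows=[0, 0, 0.03, 0, 0, 0, 0.2, 0, 0, 0, 0, 0, 0, 0.2])

```text
time_s: 24.68
eef_pos: [0.517, -0.2385, 0.028]
tcp_rot: [0.159, 0.987, 0.0, -0.0]
force: [0.2, -0.1, -1.7]
opening: 0.287
gripper_force: 45.0
```

Request:
carry_out(rows=[0, 0, 0.03, 0, 0, 0, 0.2, 0, 0, 0, 0, 0, 0, 0.2])

```text
time_s: 24.92
eef_pos: [0.517, -0.2385, 0.0277]
tcp_rot: [0.159, 0.987, 0.0, -0.0]
force: [-1.6, 0.7, 4.5]
opening: 0.289
gripper_force: 45.0
```

Request:
carry_out(rows=[0, 0, 0, 0, 0, 0, 0.35, 0, 0, 0, 0, 0, 0, 0.45, 0, 0, 0, 0, 0, 0, 0.45, 0, 0, -0.3, 0, 0, 0, 0.45, 0, 0, -0.7, 0, 0, 0, 0.45, 0, 0, -1, 0, 0, 0, 0.45, 0, 0, -1, 0, 0, 0, 0.45, 0, 0, -1, 0, 0, 0, 0.45, 0, 0.7, -1, 0, 0, 0, 0.45, 0, 1, -1, 0, 0, 0, 0.45, 0, 1, -0.5, 0, 0, 0, 0.45, 0, 1, 0, 0, 0, 0, 0.45])

```text
time_s: 26.42
eef_pos: [0.5467, -0.1501, 0.1914]
tcp_rot: [0.159, 0.987, -0.0, 0.001]
force: [0.3, -0.2, -0.4]
opening: 0.446
gripper_force: 0.0
```

Request:
carry_out(rows=[0, 1, 0, 0, 0, 0, 0.45, 0, 1, 0, 0, 0, 0, 0.45, 0, 1, 0, 0, 0, 0, 0.45, 0, 1, 0, 0, 0, 0, 0.45, 0, 1, 0, 0, 0, 0, 0.45, 0, 0.8, 0, 0, 0, 0, 0.45, 0, 0, 0, 0, 0, 0, 0.45, 0, 0, 0, 0, 0, 0, 0.45])

```text
time_s: 27.42
eef_pos: [0.5916, -0.0137, 0.1898]
tcp_rot: [0.159, 0.987, 0.0, -0.0]
force: [-0.5, 0.1, -0.4]
opening: 0.447
gripper_force: 0.0
```

Run:
```python
from h import *
from cell import r
s=r.sense();print(s["eef_pos"],s["time_s"],s["force"])
Rt,tt=frame(P["tray"])
o=np.zeros((600,800,3),np.uint8)
for n,b,x0,k in(("top",(385,215,115,145),0,3.4),("side",(180,340,200,140),400,2)):
    im=r.get_image(n)["img"][:,:,::-1]; cv2.imwrite(f"pics/{n}6.png",im)
    u,v,w,h=b
    c=cv2.resize(im[v:v+h,u:u+w],None,fx=k,fy=k,interpolation=cv2.INTER_CUBIC)
    o[:c.shape[0],x0:x0+c.shape[1]]=c
im=cv2.imread("pics/side6.png");c=cv2.resize(im[110:250,220:400],None,fx=2,fy=2);o[290:570,400:760]=c
cv2.imwrite("pics/m6.png",o)
```

```text
[ 0.59162647 -0.01365931  0.18983491] 27.425 [-0.50380979  0.14545327 -0.38074812]
```

View pics/m6.png

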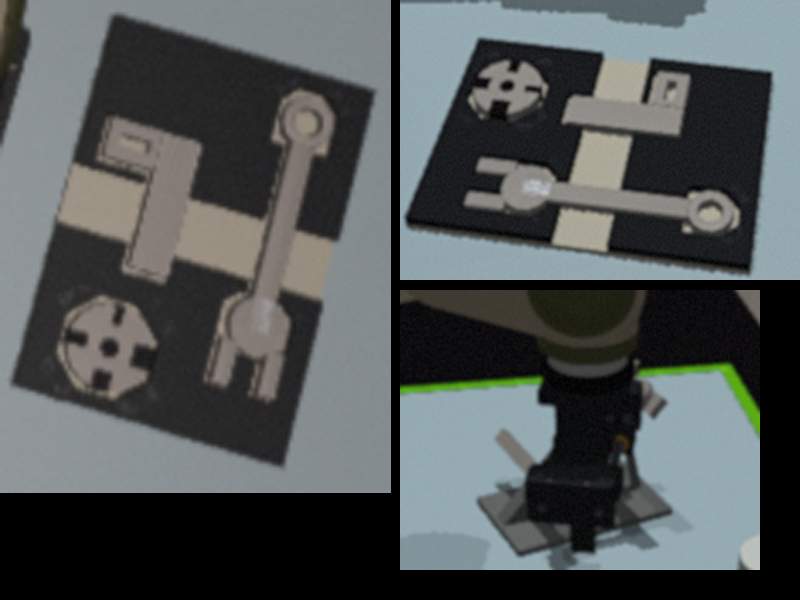

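Both tools lie home with pale margins visible all round: spanner from (305,120) to (240,390), bracket at (150,200), plate undisturbed at (108,348). I'll check the hook spanner, bottle and dishes by image difference, then hand in.

Run:
```python
import cv2,numpy as np
a=cv2.imread("pics/top0.png").astype(int);b=cv2.imread("pics/top6.png").astype(int)
for n,(u0,v0,u1,v1) in dict(hook=(188,172,246,256),bottle=(345,135,390,185),dish=(258,124,304,172),plate=(400,300,435,335)).items():
    d=np.abs(a-b)[v0:v1,u0:u1].max(2);print(n,(d>40).mean().round(3),np.median(d))
```

```text
hook 0.0 10.0
bottle 0.056 13.0
dish 0.019 14.0
plate 0.0 8.0
```

```bash
python3 -c "
from cell import r
print(r.finish_job())"
```

```text
the job is handed in; nothing more can be done
None
```

The job is handed in at about 27.5 s: the spanner and then the angle stop lie flat in their own cut-outs, and image differences show no movement of the hook spanner or round plate. The bottle and dishes patches differed slightly (6% and 2% of pixels), which I took to be shadow since the arm never went near them.

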